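Pass the egg sample through the one-way gate

TASK

Hand over the egg sample tub with the green lid: stand it lengthwise in the narrow entry lane of the white pass-through, in front of the blue sprung gate, then push it along the lane floor through the gate (not over it) until the gate has sprung fully shut behind it. Keep the tub upright throughout, leave it standing in the wider bay beyond the gate, and do not disturb the red-lidded tub, the jar or the bottle.

Things in the scene. Friction and masses are not known exactly. Their poses are not given: they have to be found in the camera images.
- green_tub_center (a point): The sample tub to hand over: loose clear box with a flat green lid and brown eggs seen inside (all one piece); 95 mm long (x axis), 60 mm wide (y), 80 mm tall (z up), straight sides, about 0.25 kg, the same end for end. The point is its centre, 40 mm above its underside. It stands on the work surface at the start, on either side of the pass-through.
- red_tub_center (a point): Another tub of the same shape and size with a red lid, to be left alone; the point is its centre, 40 mm up. It stands on the other side.
- pass_through: White hand-over track fixed on the bench, open above. Origin: on the bench, midway across the lane, in the plane of the shut gate. x runs along the lane from entry through gate to bay, y to the hinge side, z up. Floor 8 mm above the bench; walls 6 mm thick, tops 30 mm above the bench.
- lane_mouth (a point): Open end of the entry lane (no wall there), on its floor, at x = -135 mm of the track. The lane runs from here to the gate at x = 0 and is 76 mm wide inside (y -38 to +38 mm).
- bay_end (a point): On the floor at the foot of the bay's end wall, at x = 225 mm of the track. The bay runs from the gate to here, inside y from -38 to +68 mm. A tub pushed against the end wall has its centre at x = 177 mm.
- gate (a joint): Hinge of the blue gate leaf, rad: 0 is shut across the lane, growing to 1.75 as it swings into the bay; it cannot swing towards the entry. A light spring (0.02 N m shut, 0.07 wide open: 1 to 2 N on the tub) shuts it within about half a second once its way is clear. It shuts behind a tub whose rear end is over 80 mm beyond the gate plane (tub centre beyond x = 128 mm).
- gate_edge (a point): Free edge of the 4 mm thick gate leaf, half-way up, 79 mm from the hinge axis, 38 mm above the bench. The leaf stands from 14 to 62 mm above the bench; beside it are two steel posts 68 mm tall, 10 mm thick, at y = +43 mm (hinge, x = 0) and y = -43 mm of the track. A finger that has followed the tub can be lifted straight up and out.
- jar: Dark brown closed jar with a grey cap, 70 mm across, 85 mm tall; origin at the centre of its underside. Leave alone.
- flask: White closed bottle with a blue cap, 60 mm across, about 140 mm tall; origin at the centre of its underside. Leave alone.
Mind the look-alikes: they are no part of the job. What is shaped like the part that bears green_tub_center but pink or yellow is not meant.

How it is judged (in metres and radians):
On the way, in this order (a step that is already met when the one before it is completed fails the run):
1. the green-lidded tub stands lengthwise on the floor of the entry lane, in front of the shut gate (z of green_tub_center in the frame of pass_through between 0.042 and 0.056 m and y of green_tub_center in the frame of pass_through between -0.02 and 0.02 m and x of green_tub_center in the frame of pass_through between -0.16 and -0.025 m and angle between the x axis of green_tub_center and the x axis of pass_through, either way round below 0.3 rad and angle between green_tub_center's own z axis and vertical below 0.15 rad and value of joint gate below 0.25 rad), for 0.1 s.
2. the tub, on the floor, is passing through the opened gate (z of green_tub_center in the frame of pass_through between 0.042 and 0.056 m and y of green_tub_center in the frame of pass_through between -0.02 and 0.03 m and x of green_tub_center in the frame of pass_through between -0.03 and 0.06 m and value of joint gate above 0.6 rad), for 0.05 s.
At the end, for the whole second after the job is handed in: The green-lidded tub stands upright (within 0.1 rad), at rest and released on the floor of the bay beyond the gate, and the gate is shut behind it (within 0.08 rad) (x of green_tub_center in the frame of pass_through between 0.08 and 0.2 m and y of green_tub_center in the frame of pass_through between -0.05 and 0.05 m and z of green_tub_center in the frame of pass_through between 0.042 and 0.056 m and angle between green_tub_center's own z axis and vertical below 0.1 rad and value of joint gate below 0.08 rad and linear speed of green_tub below 0.02 m/s); the robot touches nothing.
It fails at once if the green-lidded tub is tipped by more than 0.6 rad (angle between green_tub_center's own z axis and vertical above 0.6 rad).
It fails at once if the red-lidded tub, the jar or the bottle is moved by more than 25 mm (distance of any of red_tub_center, jar, flask from where it was at the start of the episode above 0.025 m).
It also fails if it takes over 56 s, if anything falls off the work surface, if the arm or the gripper's body presses on something with over 40 N, if the wrist force passes 120 N, or if a joint passes its speed limit or range.

ROBOT

A 6-joint arm with a two-finger parallel gripper is mounted at the origin on the work surface. World frame = base frame: x ahead of the robot, y to its left, z up, the work surface at z = 0. Lengths are in mm, angles in rad, forces in N, time in s.
With the tool pointing down it reaches from about 400 to 825 mm from the base axis. Payload 7 kg.
Tool frame: the origin (TCP) lies at the very end of the fingers, on their centre line; the grasp point (between the pads) lies 19 mm behind it; z points along the fingers, y is the line along which they close (so a half turn about z gives the same grasp; the last joint's range is limited). The gripper opens to 88 mm and grips with 3 to 60 N. Pads are 19 mm wide; open, the fingers measure 130 mm over their backs; the gripper's body (78 mm by 193 mm) begins 47 mm behind the grasp point.
Start: joints at [1.599, 0.359, 0.012, 0, -1.224, -0.288], TCP at [173.409, 652.322, 226.561] pointing down, gripper open.
Joint ranges: [-3.07, 3.07], [-1.43, 2.12], [-1.02, 1.25], [-3.03, 1.67], [-3.05, -0], [-3.03, 3.03]. Speed limits (rad/s): [2.39, 2.39, 3.01, 3.14, 3.14, 3.14].

INTERFACE

Orientations are given as a unit quaternion [x, y, z, w].
In Python, from plant import bot gives the robot as it stands. Calls block until the motion is done:
- bot.move_ptp(position, orientation): joint-space move of the TCP to a pose.
- bot.line_to(position, velocity=150, ori=None): straight line of the TCP; ori=None keeps the orientation; velocity is the mean speed in mm/s.
- bot.move_joints(angles): joint-space move.
- bot.move_gripper(opening, force=None): finger opening in mm; force is the grip in N (None keeps the last); returns when the fingers have stopped.
- bot.pause(seconds).
- bot.solve_ik(position, orientation): joint angles nearest the present ones, or None.
- bot.read_state(): the state.
- bot.camera(name): name is "side" or "top"; returns the picture (400x640x3 uint8, red, green, blue); there is no depth.
- bot.get_calibration(name): a dict with "fx", "fy", "cx", "cy" (pixels), "distortion" ([k1, k2, p1, p2, k3] as OpenCV has them; the pictures are not rectified), "view" (4x4, takes a point from world to camera coordinates). Camera axes: x right, y up, looking along -z (the intrinsics and any distortion apply to the point x, -y, -z); pixel columns grow to the right and rows downward; lengths in mm; the calibration is good to about 2 mm. A picture is of the moment at which its call begins. get_calibration takes no time and is no camera call.
A pose or a line that the arm cannot do raises bot.Unreachable and nothing moves.
- bot.close_job(): hands the job in; it is judged then, once.
The state is a dict: "t": time; "joint_pos": joint angles; "qvel": joint speeds; "tau": joint torques, N m; "tcp_pos": TCP position; "eef_rot": TCP orientation; "contact_force": force on the tool from outside, world axes, zero at the start; "moment": the same for the moment, N m; "width": finger opening in mm; "finger_force": force on a finger pad.
Only numpy, scipy, OpenCV 4.12 (cv2) and the standard library are available. Lean on these libraries where they do the work, as an engineer would, in place of code of your own. Each camera call takes 0.05 s, during which the arm holds its last target. There are 200 camera calls.

## Working session

There is one attempt and no reset: what is moved stays moved. The work goes in short steps, each a Python script; the robot and the scene stay as the last script left them, time stands still between calls to the robot, and variables do not carry over. Pictures are saved under pics/ and viewed, at most 10 in all, crops included, and the job is handed in when it is done.

```bash
mkdir -p pics; ls; python3 - <<'E'
from plant import bot
import cv2
for n in("top","side"):
    cv2.imwrite(f"pics/{n}0.png",bot.camera(n)[...,::-1]); c=bot.get_calibration(n); print(n,c)
s=bot.read_state();print(s["t"],s["tcp_pos"],s["eef_rot"],s["width"])
E
```

```text
pics
top {'fx': 464.5363203404739, 'fy': 464.5363203404739, 'cx': 318.6557220957519, 'cy': 199.12646033585025, 'distortion': array([-0.0478741,  0.       ,  0.       ,  0.       ,  0.       ]), 'view': array([[ 2.74482182e-02, -9.99471988e-01,  1.73879357e-02,
         2.64447357e+01],
       [ 9.85317517e-01,  2.99835797e-02,  1.68078479e-01,
        -5.57013753e+02],
       [-1.68511084e-01,  1.25191828e-02,  9.85620254e-01,
        -1.30199516e+03],
       [ 0.00000000e+00,  0.00000000e+00,  0.00000000e+00,
         1.00000000e+00]])}
side {'fx': 472.20340780938534, 'fy': 472.20340780938534, 'cx': 323.49708258383043, 'cy': 193.29169282518905, 'distortion': array([-0.0522108,  0.       ,  0.       ,  0.       ,  0.       ]), 'view': array([[ 9.09481043e-01, -4.15308591e-01,  1.90527250e-02,
        -4.94408809e+02],
       [ 3.02716957e-01,  6.92937427e-01,  6.54370053e-01,
        -2.46067524e+02],
       [-2.84967851e-01, -5.89369575e-01,  7.55934407e-01,
        -1.10857480e+03],
       [ 0.00000000e+00,  0.00000000e+00,  0.00000000e+00,
         1.00000000e+00]])}
0.1 [173.31713445 651.91014649 225.70701067] [ 9.91566977e-01 -1.29593037e-01 -3.42233976e-05  7.57123847e-04] 87.6982002415674
```

View pics/top0.png

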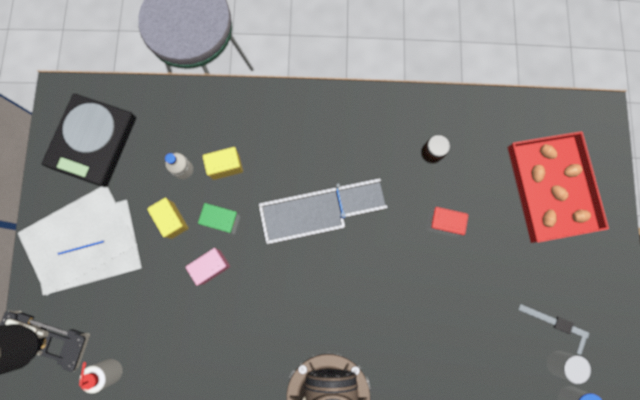

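View pics/side0.png

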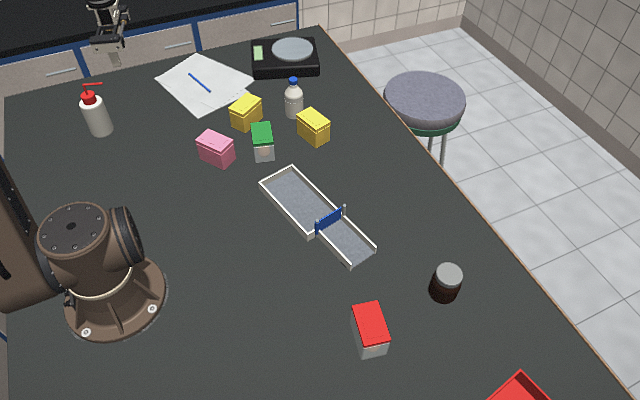

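The top view shows the green lid at (219,218), the red lid at (450,221), yellow boxes at (222,161) and (167,217), and a pink one at (207,266). The jar is at (436,148) and the bottle at (178,164). The track's lane mouth is at about (385,195), the gate at (340,202) and the bay end at (263,222). Only the box at (219,218) has a green lid (side view: (262,138), with a clear body). The next crop will confirm it.

```bash
cat > h.py <<'E'
import numpy as np,cv2
from plant import bot
def norm(n,px):
    c=bot.get_calibration(n);K=np.array([[c["fx"],0,c["cx"]],[0,c["fy"],c["cy"]],[0,0,1]])
    return cv2.undistortPoints(np.float64(px).reshape(-1,1,2),K,c["distortion"]).reshape(-1,2),c["view"]
def onplane(n,px,z):
    q,V=norm(n,px);R,t=V[:3,:3],V[:3,3];o=-R.T@t
    d=np.c_[q[:,0],-q[:,1],-np.ones(len(q))]@R
    return (o+d*((z-o[2])/d[:,2])[:,None])
def mask(im,lo,hi):return cv2.inRange(cv2.cvtColor(im,cv2.COLOR_RGB2HSV),lo,hi)
def blob(m):
    cs=cv2.findContours(m,cv2.RETR_EXTERNAL,cv2.CHAIN_APPROX_NONE)[0];return max(cs,key=cv2.contourArea)
def rect(n,c,z):
    p=onplane(n,c.reshape(-1,2),z)[:,:2].astype(np.float32)
    r=cv2.minAreaRect(p);b=cv2.boxPoints(r);e=[b[1]-b[0],b[2]-b[1]];e=max(e,key=np.linalg.norm)
    return np.array(r[0]),r[1],np.arctan2(e[1],e[0])%np.pi
GREEN=((45,90,60),(80,255,255))
E
python3 - <<'E'
from h import *
for n,roi in(("top",(190,110,400,260)),("side",(220,110,400,280))):
    im=cv2.imread(f"pics/{n}0.png")[...,::-1].copy()
    im2=im.copy();
    if n=="top": im2[:100]=0
    else: im2[:,400:]=0
    g=blob(mask(im2,*GREEN));print(n,"green",cv2.boundingRect(g),rect(n,g,80))
    # red
    m=mask(im,(0,150,80),(8,255,255))|mask(im,(172,150,80),(180,255,255))
    for c in cv2.findContours(m,0,1)[0]:
        if cv2.contourArea(c)>150:print("red",cv2.boundingRect(c),rect(n,c,80))
a=cv2.imread("pics/top0.png")[140:260,190:480];b=cv2.imread("pics/side0.png")[110:280,180:390]
cv2.imwrite("pics/c1.png",cv2.resize(a,(784,324),interpolation=cv2.INTER_CUBIC))
cv2.imwrite("pics/c2.png",cv2.resize(b,None,fx=3.5,fy=3.5,interpolation=cv2.INTER_CUBIC))
E
```

```text
top green (198, 203, 38, 29) (array([490.09069824, 327.33035278]), (95.75817108154297, 61.372337341308594), np.float32(1.3364017))
red (80, 374, 17, 14) (array([ 37.19114685, 647.42871094]), (32.189292907714844, 45.4742317199707), np.float32(1.8823658))
red (509, 133, 98, 109) (array([ 611.2467041 , -649.45526123]), (290.4032897949219, 233.4261932373047), np.float32(0.19720605))
side green (250, 121, 24, 26) (array([489.27508545, 321.17886353]), (104.71173095703125, 59.60277557373047), np.float32(1.325343))
red (486, 369, 65, 31) (array([ 697.14538574, -566.02880859]), (59.12412643432617, 126.34188079833984), np.float32(2.6996496))
red (352, 300, 39, 47) (array([ 499.31829834, -332.96029663]), (97.5093994140625, 60.72733688354492), np.float32(1.3743888))
red (80, 82, 23, 23) (array([ 46.94151306, 720.82232666]), (113.80670166015625, 64.96685791015625), np.float32(1.2894713))
```

View pics/c1.png

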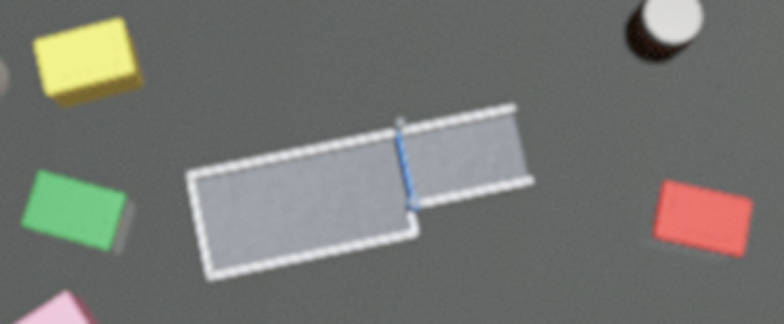

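View pics/c2.png

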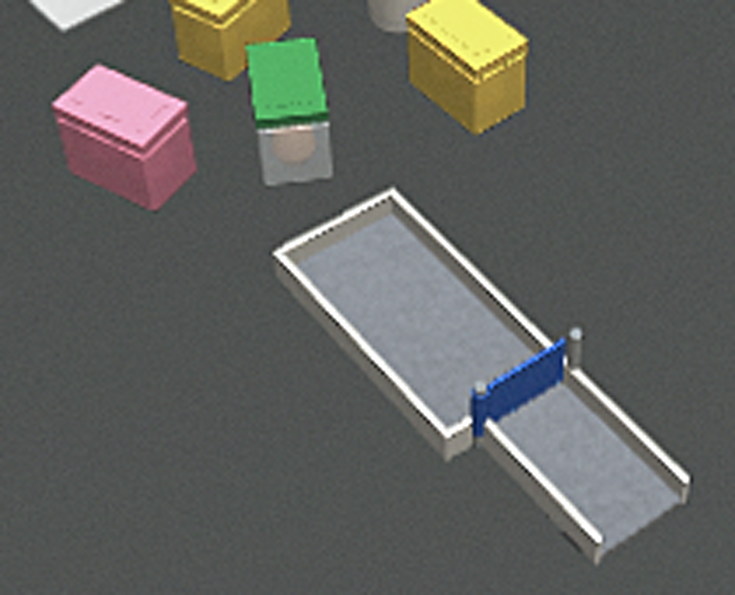

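The crops confirm that the green lid sits on a clear body with an egg inside, and that its yellow and pink look-alikes are solid-coloured. Wall-top corners in the top crop: bay end (187,172) and (209,279), mouth (516,104) and (533,181). In the side crop: (392,188), (274,253), (688,480) and (602,540).

```bash
cat >> h.py <<'E'
from scipy.spatial.transform import Rotation as Ro
def fit(model,P):
    a,b=np.float64(model),P[:,:2];ca,cb=a.mean(0),b.mean(0);u=(a-ca)@[1,1j];v=(b-cb)@[1,1j]
    th=np.angle(np.vdot(u,v));R=np.array([[np.cos(th),-np.sin(th)],[np.sin(th),np.cos(th)]])
    o=cb-R@ca;return o,th,np.abs((a@R.T+o-b)).max(),np.abs(v).sum()/np.abs(u).sum()
def down(yaw): # tool z down, tool y axis (closing) at world angle yaw (mod pi, nearest reachable)
    y=np.array([np.cos(yaw),np.sin(yaw),0]);z=np.array([0,0,-1.]);return Ro.from_matrix(np.c_[np.cross(y,z),y,z]).as_quat()
E
python3 - <<'E'
from h import *
M=[(231,-44),(231,74),(-135,-44),(-135,44)]
T=(np.array([(187,172),(209,279),(516,104),(533,181)])+.5)/2.7-.5+[190,140]
S=(np.array([(392,188),(274,253),(688,480),(602,540)])+.5)/3.5-.5+[180,110]
A=onplane("top",T,30);B=onplane("side",S,30);print(A.round(),B.round())
for P in(A,B,(A+B)/2):
    o,th,e,s=fit(M,P);print(o,th,e,s)
R=np.array([[np.cos(th),-np.sin(th)],[np.sin(th),np.cos(th)]])
for x in(-80,0,150):print(x,R@[x,0]+o)
q=bot.read_state()["joint_pos"]
for pos,yaw in(((490,325,120),1.336-np.pi/2),((490,325,38),1.336+np.pi/2),(tuple(R@[-80,0]+o)+(120,),th+np.pi/2),(tuple(R@[-80,0]+o)+(120,),th-np.pi/2),(tuple(R@[-150,0]+o)+(120,),th-np.pi/2)):
    print(pos,yaw,bot.solve_ik(list(pos),down(yaw).tolist()))
E
```

```text
[[ 541.  217.   30.]
 [ 426.  188.   30.]
 [ 628. -141.   30.]
 [ 542. -160.   30.]] [[ 540.  216.   30.]
 [ 427.  186.   30.]
 [ 625. -139.   30.]
 [ 545. -160.   30.]]
[552.82377793 -18.71686623] 1.8104950428867141 1.2406650404145125 1.0017475734322843
[552.9830667  -19.03333442] 1.8127668828444634 3.5184280013658054 0.9944796925693836
[552.90324673 -18.87520767] 1.8116267762443203 1.7586445145209382 0.9981014141956437
-80 [571.98398205 -96.56642686]
0 [552.90324673 -18.87520767]
150 [517.12686801 126.79582832]
(490, 325, 120) -0.23479632679489648 [ 0.91792441  0.30731609 -0.3254787   0.         -0.93800154  1.98887191]
(490, 325, 38) 2.906796326794897 [ 0.91792441  0.40379718 -0.40681677  0.         -0.76018238 -1.15272074]
(np.float64(571.9839820493537), np.float64(-96.56642686164705), 120) 3.382423103039217 [ 0.16973696  0.29546467 -0.34300339  0.         -0.93232826  0.07109349]
(np.float64(571.9839820493537), np.float64(-96.56642686164705), 120) 0.24083044944942378 None
(np.float64(588.6796254512369), np.float64(-164.54624365602467), 120) 0.24083044944942378 [ 0.04661696  0.34197809 -0.27313883  0.         -0.95567941 -2.94737916]
```

```bash
python3 - <<'E'
from h import *
q=down(2.907).tolist();x,y=490,327
bot.move_gripper(78)
bot.move_ptp([x,y,190],q)
bot.line_to([x,y,34],150)
bot.move_gripper(40,20);s=bot.read_state();print(s["width"],s["finger_force"],s["contact_force"])
bot.line_to([x,y,150],120)
im=bot.camera("top");im2=bot.camera("side")
cv2.imwrite("pics/g.png",np.hstack([im[120:280,170:300],im2[30:190,190:320]])[...,::-1])
s=bot.read_state();print(s["width"],s["tcp_pos"],s["contact_force"],s["t"])
E
python3 -c "
import cv2;cv2.imwrite('pics/g2.png',cv2.resize(cv2.imread('pics/g.png'),None,fx=3,fy=3))"
```

```text
59.68858256302172 19.98427391052246 [-2.45957254 -0.6648827   6.20181793]
60.08149531107857 [489.60850315 326.60638056 148.96393267] [ 0.18221942  0.97130075 -2.93159761] 5.0833
```

View pics/g2.png

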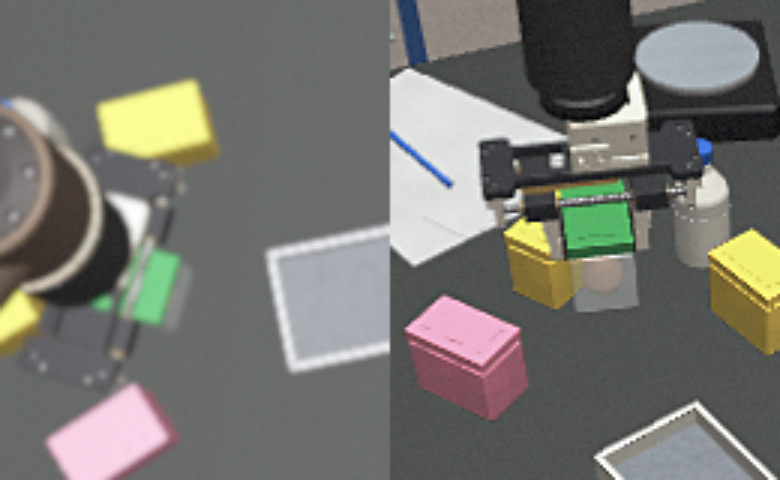

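The tub is held square: its lid shows level at (600,215) in the crop and the gap between the fingers is 60 mm. Next I place it in the lane.

```bash
cat >> h.py <<'E'
O,TH=np.array([552.82,-18.72]),1.811
def tw(x,y,z):
    c,s=np.cos(TH),np.sin(TH);return [O[0]+c*x-s*y,O[1]+s*x+c*y,z]
def wt(p):
    d=np.array(p[:2])-O;c,s=np.cos(TH),np.sin(TH);return [c*d[0]+s*d[1],-s*d[0]+c*d[1]]
QL=down(TH+np.pi/2).tolist()
E
python3 - <<'E'
from h import *
bot.move_ptp(tw(-80,0,150),QL)
bot.line_to(tw(-80,0,60),120)
print(bot.read_state()["contact_force"])
bot.line_to(tw(-80,0,43.5),40)
s=bot.read_state();print(s["contact_force"],wt(s["tcp_pos"]),s["tcp_pos"][2])
im=bot.camera("side")
g=blob(mask(im[150:300,200:420],*GREEN));print(cv2.boundingRect(g))
cv2.imwrite("pics/p.png",cv2.resize(im[130:290,220:420],None,fx=3.5,fy=3.5)[...,::-1])
E
```

```text
[-0.27560035 -0.57779695 -2.68001072]
[ 1.12919794 -0.55133833 -2.7559386 ] [np.float64(-80.01423120804299), np.float64(0.10010931641295784)] 43.296706880987244
(148, 75, 26, 23)
```

View pics/p.png

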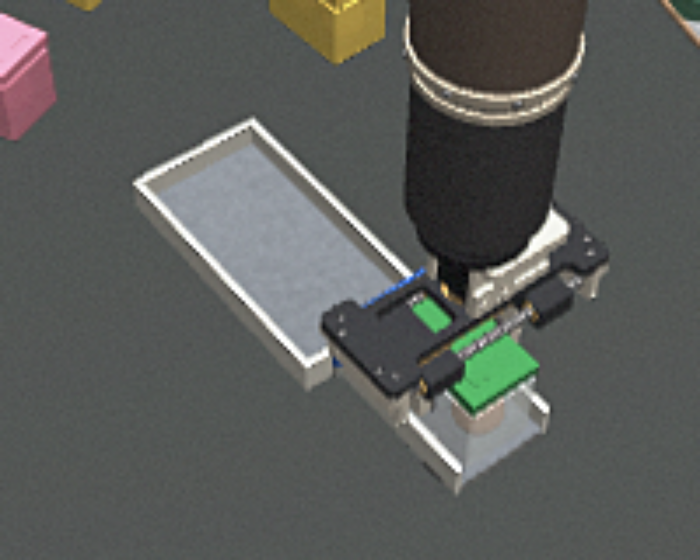

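The tub sits inside the lane walls, lid at about (495,370) in the crop, still unloaded. I lower it to contact, release and check.

```bash
python3 - <<'E'
from h import *
for z in(42.8,42,41.2,40.4):
    bot.line_to(tw(-80,0,z),20);f=bot.read_state()["contact_force"];print(z,f)
    if f[2]>0:break
bot.move_gripper(86)
bot.line_to(tw(-80,0,170),150)
bot.move_gripper(4)
bot.move_ptp(tw(-190,0,150),QL)
im=bot.camera("side");cv2.imwrite("pics/q.png",cv2.resize(im[130:290,220:420],None,fx=3.5,fy=3.5)[...,::-1])
t=bot.camera("top");cv2.imwrite("pics/qt.png",t[...,::-1])
for n,i in(("top",t),("side",im)):
    i=i.copy();i[:100]=0;i[:,420:]=0
    c,s,a=rect(n,blob(mask(i,*GREEN)),88);print(n,wt(c),s,a-TH)
print(bot.read_state()["t"])
E
```

```text
42.8 [ 0.22446076  0.23095996 -2.29899444]
42 [-0.87444472  0.95847534  4.17505059]
top [np.float64(-125.58565112606854), np.float64(-21.78834990399486)] (11.686984062194824, 5.710141181945801) -1.8066835
side [np.float64(-82.90701399419473), np.float64(1.9976370766455638)] (62.40983200073242, 98.15415954589844) -0.02265215
12.3583
```

View pics/q.png

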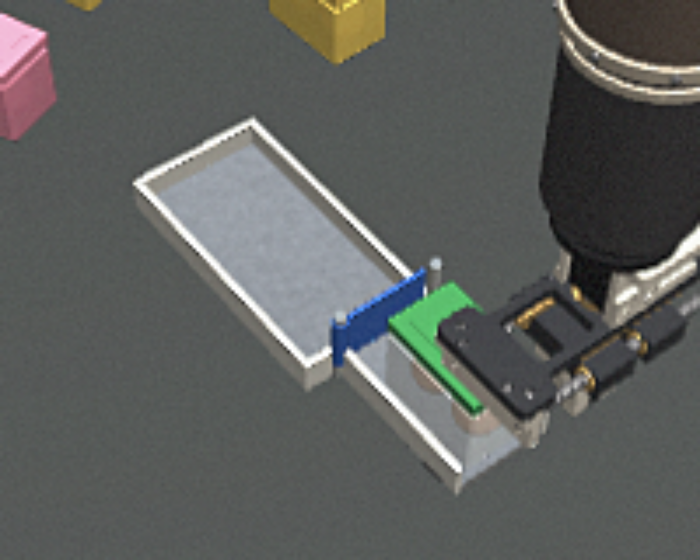

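The tub stands in the lane at about x=-81, y=+1, aligned within 0.02 rad, and the gate is shut. The bay is empty, so I push.

```bash
python3 - <<'E'
from h import *
bot.line_to(tw(-190,0,33),120)
for x in(-160,-130,-90,-50,-10,30,60,92):
    bot.line_to(tw(x,0,33),60);s=bot.read_state();f=s["contact_force"]
    print(x,np.round(f,1),np.round(wt(s["tcp_pos"]),1))
    if x==30:cv2.imwrite("pics/m.png",cv2.resize(bot.camera("side")[130:290,220:420],None,fx=3.5,fy=3.5)[...,::-1])
    if np.linalg.norm(f)>15:break
print(s["t"])
E
```

```text
-160 [ 0.1 -0.   0.7] [-159.7   -0.2]
-130 [-0.5  0.5 -0.4] [-129.7   -0.2]
-90 [ 0.1 -0.6  0.3] [-89.5   0.2]
-50 [ 0.2 -0.5  0.3] [-49.6   0.3]
-10 [ 0.2  0.7 -0.7] [-9.8  0.2]
30 [-0.9 -0.  -0.2] [30.2  0.1]
60 [-0.  -1.1 -0.2] [60.4  0.1]
92 [-0.7 -0.  -0.3] [92.4 -0. ]
19.4333
```

View pics/m.png

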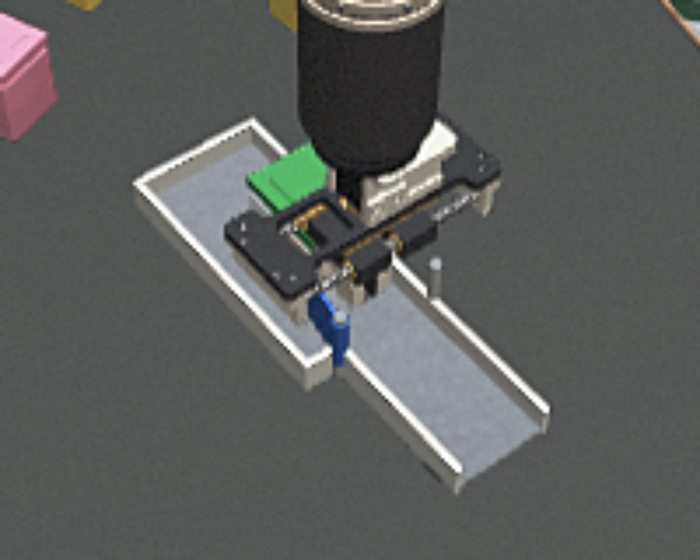

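Mid-push, the tub (lid at about (290,180) in the crop) is in the bay and the open leaf at (325,325) is resting near the finger. I lift straight up and check.

```bash
python3 - <<'E'
from h import *
bot.line_to(tw(92,0,170),120)
bot.move_ptp(tw(-150,0,200),QL);bot.pause(.5)
im=bot.camera("side");cv2.imwrite("pics/e.png",cv2.resize(im[110:290,200:420],None,fx=3.2,fy=3.2)[...,::-1])
t=bot.camera("top")
for n,i in(("top",t),("side",im)):
    i=i.copy();i[:100]=0;i[:,420:]=0;
    if n=="top":i[:,480:]=0
    c,s,a=rect(n,blob(mask(i,*GREEN)),88);print(n,wt(c),s,a-TH)
print(bot.read_state()["t"])
E
```

```text
top [np.float64(150.94774173482915), np.float64(-0.9303581036631101)] (57.184383392333984, 94.00718688964844) -0.0010935068
side [np.float64(148.5640219502554), np.float64(-1.7286578925574076)] (61.074317932128906, 100.28857421875) -0.01942563
22.2917
```

View pics/e.png

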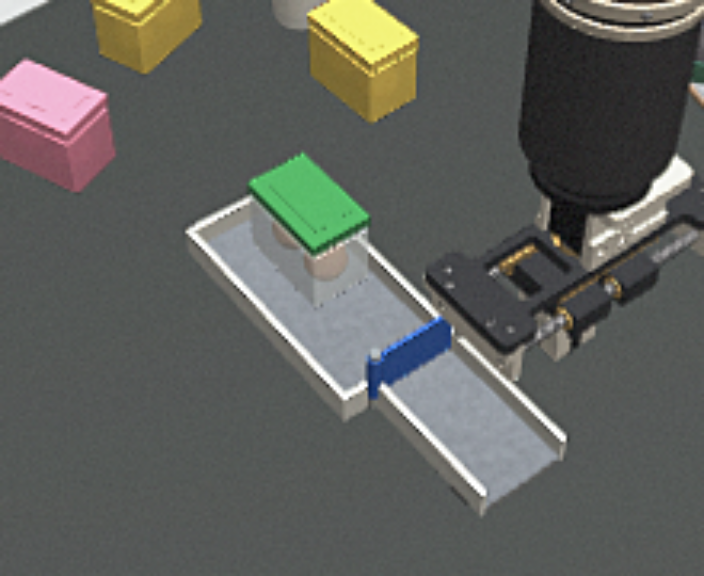

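The tub stands upright in the bay (lid at (308,205) in the crop, centre x≈150, y≈-1), and the gate is shut at (410,355).

```bash
python3 -c "
from plant import bot
print(bot.close_job())"
```

```text
the job is handed in; nothing more can be done
None
```

The green-lidded tub was pushed through the gate and stands upright in the bay, about 150 mm beyond the gate plane, with the gate shut behind it; the job was handed in shortly after 22 s, and no verdict came back.

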